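# Move the stain batch on to the right apparatus

### The job

The four vessels of the stain batch are each standing on the wrong apparatus. Put the conical flask on the magnetic stirrer, the tin on the balance, the brown bottle on the hot plate and the white jar on the shaker, each upright in the middle of its plate. A plate has room for only one vessel, but the empty cork mat is free for setting one aside; do not tip or drop any of them.

Things in the scene. Friction and masses are not known exactly. Their poses are not given: they have to be found in the camera images.
- flask: 100 ml stoppered conical flask of clear glass, 116 mm tall: base 64 mm across, a cone narrowing up to a straight neck 23 mm across from 70 to 98 mm above its base, a rim 29 mm across from 98 to 104 mm, a black rubber stopper above. Take it by the neck. Origin: centre of its underside. Its z axis points up; its yaw does not matter, it is round. Weighs about 0.16 kg.
- tin: Low round sample tin of bare aluminium with a lid that stays on, 64 mm across and 28 mm tall. Origin: centre of its underside. Its z axis points up; its yaw does not matter, it is round. Weighs about 0.1 kg.
- bottle: Brown glass bottle with a paper label and a ribbed black screw cap: body 50 mm across and straight up to 80 mm, cap 32 mm across from 89 mm to its top at 108 mm. Origin: centre of its underside. Its z axis points up; its yaw does not matter, it is round. Weighs about 0.18 kg.
- jar: White plastic jar with a ribbed white screw lid, 58 mm tall: body 46 mm across up to 40 mm, lid 50 mm across above (52 mm over the ribs, which do not resist). Origin: centre of its underside. Its z axis points up; its yaw does not matter, it is round. Weighs about 0.12 kg.
- stirrer: Magnetic stirrer: white housing 130 mm wide, round white ceramic plate 120 mm across with a thin grey circle in the middle, one dial on the control panel. Fixed. Origin on the bench straight below the plate's centre, z up; the -x side, with the sloping panel, faces the robot to within 17 degrees. The plate's flat top is 50 mm above the bench.
- balance: Small laboratory balance: white housing 140 mm wide, round steel pan 116 mm across, display and two keys on the control panel. Fixed. Origin on the bench straight below the plate's centre, z up; the -x side, with the sloping panel, faces the robot to within 17 degrees. The pan's flat top is 50 mm above the bench; it does not give.
- hotplate: Hot plate: white housing 140 mm wide, square steel plate 120 x 120 mm, two dials and a pilot lamp on the control panel. Switched off. Fixed. Origin on the bench straight below the plate's centre, z up; the -x side, with the sloping panel, faces the robot to within 17 degrees. The plate's flat top is 70 mm above the bench.
- shaker: Platform shaker: grey housing 140 mm wide, square aluminium platform 130 x 130 mm with a black ribbed rubber mat 122 x 122 mm, a dial and display on a black panel. Switched off. Fixed. Origin on the bench straight below the plate's centre, z up; the -x side, with the sloping panel, faces the robot to within 17 degrees. The rubber mat's flat top is 70 mm above the bench.
- mat: Round cork mat lying on the bench, 112 mm across, 8 mm thick, fixed; free at the start. Origin: centre of its underside.
There are look-alikes about, which are no part of the job. Of the things that look like the jar, the middle-sized one is meant.

How it is judged:
By the outcome, as a careful person would: the job done as asked, in the order asked, and still so for the second after the job is handed in, with the robot touching nothing.
It also fails if it takes over 144 s, if anything falls off the work surface, if the arm or the gripper's body presses on something with over 40 N, if the wrist force passes 120 N, or if a joint passes its speed limit or range.

### The arm

A 6-joint arm with a two-finger parallel gripper is mounted at the origin on the work surface. World frame = base frame: x ahead of the robot, y to its left, z up, the work surface at z = 0. Lengths are in m, angles in rad, forces in N, time in s.
With the tool pointing down it reaches from about 0.425 to 0.95 m from the base axis. Payload 3.5 kg.
Tool frame: the origin (TCP) lies midway between the tips of the shut fingers; the grasp point (between the pads) lies 19 mm behind it; z points along the fingers, y is the line along which they close (so a half turn about z gives the same grasp; the last joint's range is limited). The gripper opens to 85 mm and grips with 20 to 120 N. Pads are 22 mm wide; open, the fingers measure 114 mm over their backs; the gripper's body (76 mm by 85 mm) begins 54 mm behind the grasp point. The pads swing forward as they close: fully open they stand 13 mm farther back than shut.
Start: joints at [1.091, 0.286, 1.577, -0, 1.279, -0.15], TCP at [0.219, 0.639, 0.231] pointing down, gripper open.
Joint ranges: [-2.77, 2.77], [-0.9, 2.22], [0.21, 2.48], [-1.53, 4.67], [0.24, 2.81], [-2.84, 2.84]. Speed limits (rad/s): [2.79, 2.79, 3.14, 3.14, 3.14, 3.14].

### API

Orientations are given as a unit quaternion [x, y, z, w].
In Python, from plant import ctrl gives the robot as it stands.
- The arm moves only by the tool send_rows, never from a script. Its argument "series" is a list that holds one entry, the list of rows, each a list of 7 numbers: the shift along the tool's x, y, z in cm, then the turn, a rotation vector about the tool's x, y, z in rad, then the opening, from -1 (shut) to 1 (fully open). In form: [[[x, y, z, rx, ry, rz, jaw], ...]]. A call has 1 to 10 rows; each row shifts and turns the commanded pose from where the row before left it, along the tool's axes as they then stand; what a row does not reach is not made up. A row lasts 1/8 s, in which the tool goes at most 62.5 mm and 10.7 degrees, less where a joint would pass 70% of its speed; a pose out of reach is approached as far as the arm can. A call is refused whole if a number of a shift passes 6.25 or a number of a turn 0.188, either way. A call with a gripper value outside its range is refused whole. The fingers move at their own pace and stop on an object; "force" is the grip in N (left out, the last holds). Time passes only in rows, so rows that do not move let the fingers close. It gives the time, the measured TCP pose, the force, the opening and the grip force at its end, in the units of the state.
- ctrl.get_state(): the state, without advancing time (a new reading comes with each control period).
- ctrl.read_camera(name): name is "scene" or "top"; returns a dict with "img" (400x640x3 uint8, red, green, blue), "fx", "fy", "cx", "cy" (pixels), "R" (3x3) and "t" (3): a world point X has camera coordinates R X + t. Camera axes: x right, y down, z forward; pixel columns grow to the right and rows downward; lengths in m; the calibration is good to about 2 mm. A picture is of the moment at which its call begins. There is no depth.
- ctrl.sign_off(): hands the job in; it is judged then, once.
The state is a dict: "time": time; "qpos": joint angles; "dq": joint speeds; "joint_efforts": joint torques, N m; "eef_pos": TCP position; "tcp_rot": TCP orientation; "contact_force": force on the tool from outside, world axes, zero at the start; "wrist_torque": the same for the moment, N m; "opening": opening from 0.0 (shut) to 1.0 (fully open); "finger_force": force on a finger pad.
Only numpy, scipy, OpenCV 4.12 (cv2) and the standard library are available. Lean on these libraries where they do the work, as an engineer would, in place of code of your own. Each camera call takes 0.05 s, during which the arm holds its last target. There are 200 camera calls.

## Working session

There is one attempt and no reset: what is moved stays moved. The work goes in short steps, Python scripts to look and compute and a tool call to move; the robot and the scene stay as the last step left them, time stands still between calls to the robot, and variables do not carry over. Pictures are saved under pics/ and viewed, at most 14 in all, crops included, and the job is handed in when it is done.

Besides the shell and the picture viewer there is one more tool, called after "Emit:" as name(argument=value, ...) on one line, values as JSON. send_rows: Moves the arm, as the interface text tells. Its arguments: {"type":"object","properties":{"series":{"type":"array"},"force":{"type":"number"}},"required":["series"]}

```bash
ls; mkdir -p pics
python3 - <<'E'
from plant import ctrl
import cv2
for n in("scene","top"):
    c=ctrl.read_camera(n); cv2.imwrite(f"pics/{n}0.png",c["img"][:,:,::-1]); print(n,c["fx"],c["fy"],c["cx"],c["cy"],c["R"],c["t"])
print(ctrl.get_state())
E
```

```text
pics
scene 496.4896546779921 496.4896546779921 313.47345731767916 200.54261166091706 [[ 0.66513006  0.74670998  0.00511918]
 [ 0.47857137 -0.42100373 -0.77053572]
 [-0.57321152  0.51495637 -0.63737626]] [-0.34862765 -0.17343661  1.44802268]
top 457.5389653624704 457.5389653624704 321.0990450452881 198.91277871750304 [[ 0.00978896 -0.99989786 -0.01041394]
 [-0.99917725 -0.00937094 -0.03945898]
 [ 0.03935736  0.01079164 -0.99916692]] [0.00262593 0.487347   1.06885281]
{'time': 0.1, 'qpos': array([ 1.09099474e+00,  2.87129757e-01,  1.57804109e+00,  4.37083346e-05,
        1.27861792e+00, -1.50034254e-01]), 'dq': array([-0.00025512, -0.00107867, -0.00428581,  0.00231343, -0.00020439,
       -0.00088486]), 'joint_efforts': array([ 4.53273078e-04, -4.07294512e+01, -2.93700814e+01, -1.53066458e-04,
        3.46516434e-03, -5.12398145e-06]), 'eef_pos': array([0.21828381, 0.63809584, 0.23004471]), 'tcp_rot': array([ 1.64143709e-01,  9.86435825e-01, -1.03757596e-03, -3.60002450e-04]), 'contact_force': array([-0.67492887,  0.44314718, -0.28135969]), 'wrist_torque': array([-0.01915806, -0.02590171,  0.02211436]), 'finger_force': 0.0, 'opening': 0.9987837688260268}
```

View pics/scene0.png

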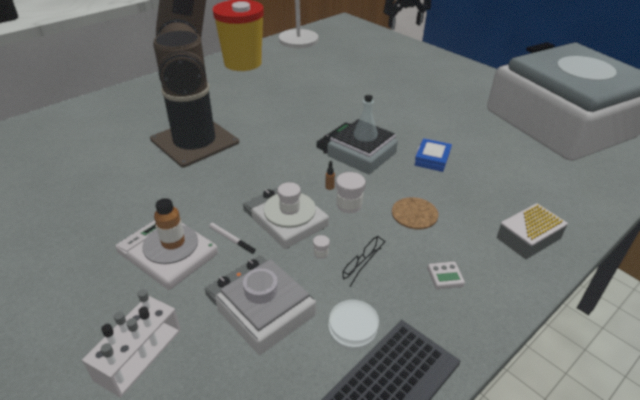

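View pics/top0.png

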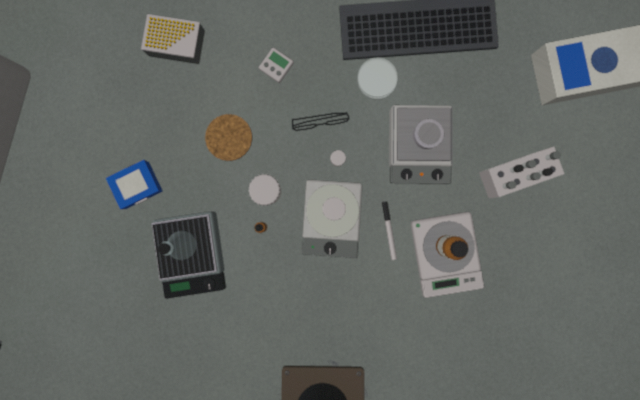

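The scene view shows the flask on the shaker (365,125), a white jar on the stirrer (290,198), the bottle on the balance (168,228), the tin on the hot plate (260,285) and the cork mat (415,212). The top view shows the same vessels at about (180,246), (333,209), (455,247), (428,133), with the mat at (229,137).

Jar candidates in the scene view are (348,190) large, (290,198) on the stirrer, and (320,245) tiny. The one on the stirrer is the middle size. I'll confirm that in enlarged crops.

Run:
```python
import cv2,numpy as np
t=cv2.imread("pics/top0.png");s=cv2.imread("pics/scene0.png")
def tile(im,u,v,w=100,h=75,k=4):
    c=cv2.resize(im[v:v+h,u:u+w],None,fx=k,fy=k,interpolation=cv2.INTER_CUBIC)
    for i in range(0,w,10): cv2.line(c,(i*k,0),(i*k,8 if (u+i)%50 else 20),(0,0,255),1)
    for i in range(0,h,10): cv2.line(c,(0,i*k),(8 if (v+i)%50 else 20,i*k),(0,0,255),1)
    cv2.putText(c,f"{u},{v}",(12,30),0,.5,(0,255,255),1);return c
g=lambda a:np.vstack([np.hstack(a[:2]),np.hstack(a[2:])])
cv2.imwrite("pics/c1.png",g([tile(t,140,205,100,95)[:300] if 0 else tile(t,140,205),tile(t,290,175),tile(t,400,205),tile(t,370,95)]))
cv2.imwrite("pics/c2.png",g([tile(s,310,90),tile(s,240,175),tile(s,120,195),tile(s,210,250)]))
cv2.imwrite("pics/c3.png",tile(s,240,160,150,110,5))
```

```text
(no output)
```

View pics/c1.png

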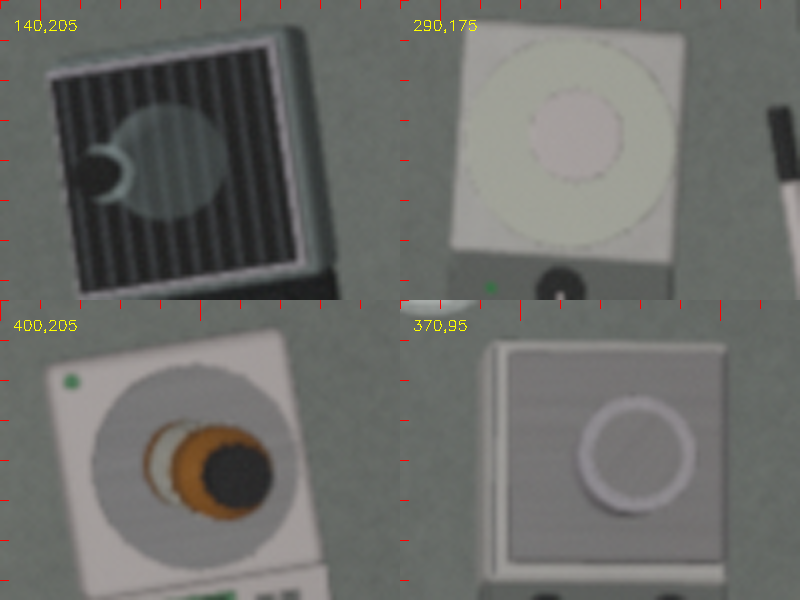

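View pics/c2.png

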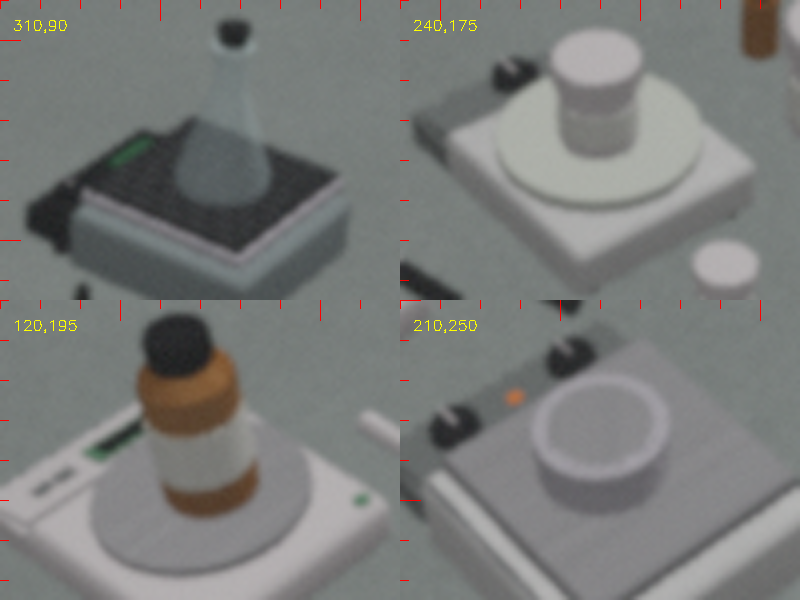

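View pics/c3.png

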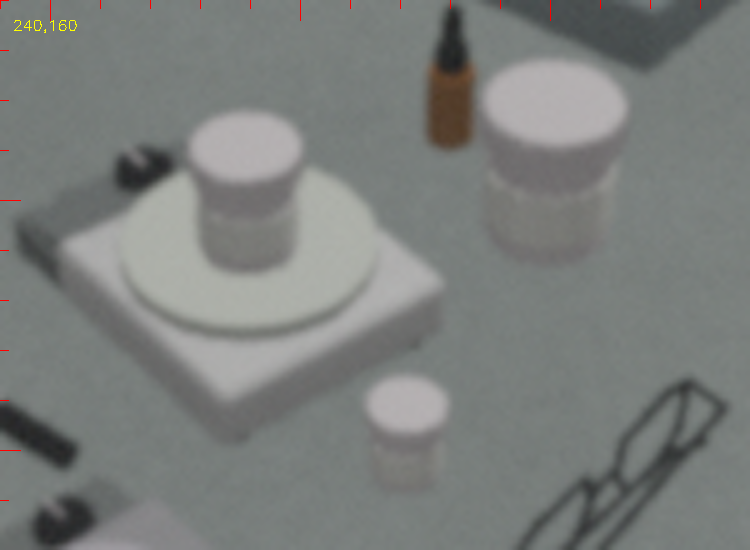

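The middle-sized jar on the stirrer is confirmed: scene (289,190), between the larger one at (350,190) and the small one at (320,245). Crop readings are in the script below.

```bash
cat > h.py <<'E'
import numpy as np
from plant import ctrl
def ray(c,u,v,z):
    o=-c["R"].T@c["t"]; d=c["R"].T@np.array([(u-c["cx"])/c["fx"],(v-c["cy"])/c["fy"],1]); return o+d*(z-o[2])/d[2]
def delta(x,y,z,yaw=None):
    "print shift in tool axes (cm) to reach world target"
    from scipy.spatial.transform import Rotation as R
    s=ctrl.get_state(); r=R.from_quat(s["tcp_rot"])
    print("t",s["time"],"pos",s["eef_pos"].round(4),"shift cm",(r.inv().apply(np.array([x,y,z])-s["eef_pos"])*100).round(2),"open",round(s["opening"],3),"F",s["contact_force"].round(1))
E
python3 - <<'E'
from h import *
t=ctrl.read_camera("top");s=ctrl.read_camera("scene")
for n,u,v,z in [("flask",165,248.2,.186),("flaskbase",181.75,245.5,.07),("stirrer",332.9,210.6,.05),("jar",334.2,209,.108),("bal",449,246.6,.05),("bottle",459.25,249,.158),("hot",424.1,134.25,.07),("tin",429.25,133.5,.098),("shaker",183.7,247.75,.07),("mat",229,137,.008)]: print(n,ray(t,u,v,z).round(4), np.hypot(*ray(t,u,v,z)[:2]).round(3))
for n,u,v,z in [("flask",368.75,98,.186),("jar",289.25,189.5,.108),("bottle",164.5,203,.158),("tin",260,280,.098)]: print("S",n,ray(s,u,v,z).round(4))
delta(.45,0,.28)
from scipy.spatial.transform import Rotation as R
print(R.from_quat(ctrl.get_state()["tcp_rot"]).as_matrix().round(3))
E
```

```text
flask [0.3803 0.312  0.186 ] 0.492
flaskbase [0.3784 0.3154 0.07  ] 0.493
stirrer [ 0.4595 -0.0201  0.05  ] 0.46
jar [ 0.4621 -0.022   0.108 ] 0.463
bal [ 0.3809 -0.2824  0.05  ] 0.474
bottle [ 0.3829 -0.274   0.158 ] 0.471
hot [ 0.6315 -0.2219  0.07  ] 0.669
tin [ 0.6281 -0.227   0.098 ] 0.668
shaker [0.3734 0.311  0.07  ] 0.486
mat [0.6327 0.2278 0.008 ] 0.672
S flask [0.3874 0.3094 0.186 ]
S jar [ 0.4664 -0.0213  0.108 ]
S bottle [ 0.3861 -0.2739  0.158 ]
S tin [ 0.6275 -0.2241  0.098 ]
t 0.2 pos [0.2184 0.6382 0.2304] shift cm [-42.58 -52.89  -4.89] open 0.999 F [-0.2 -0.9  1.1]
[[-0.946  0.324 -0.001]
 [ 0.324  0.946 -0.001]
 [ 0.    -0.002 -1.   ]]
```

Emit:
send_rows(series=[[[0, 0, -2.5, 0, 0, -0.165, 1], [0, 0, -2.5, 0, 0, -0.165, 1], [-2.05, -5.5, 0, 0, 0, 0, 1], [-2.05, -5.5, 0, 0, 0, 0, 1], [-2.05, -5.5, 0, 0, 0, 0, 1], [-2.05, -5.5, 0, 0, 0, 0, 1], [-2.05, -5.5, 0, 0, 0, 0, 1], [-2.05, -5.5, 0, 0, 0, 0, 1], [-2.05, -5.5, 0, 0, 0, 0, 1], [-2.05, -5.5, 0, 0, 0, 0, 1]]])

```text
time: 1.45
eef_pos: [0.3828, 0.1969, 0.2814]
tcp_rot: [-0.0, 1.0, 0.0, 0.0]
contact_force: [1.0, -0.8, -0.6]
opening: 1.001
finger_force: 0.0
```

Emit:
send_rows(series=[[[-2.05, -5.5, 0, 0, 0, 0, 1], [-2.05, -5.5, 0, 0, 0, 0, 1], [-2.05, -5.5, 0, 0, 0, 0, 1], [-2.05, -5.5, 0, 0, 0, 0, 1], [0, 0, 0, 0, 0, 0, 1], [0, 0, 0, 0, 0, 0, 1], [0, 0, 0, 0, 0, 0, 1]]])

```text
time: 2.33
eef_pos: [0.4643, -0.0201, 0.2813]
tcp_rot: [-0.001, 1.0, 0.0, -0.0]
contact_force: [-0.2, -0.3, 0.4]
opening: 0.996
finger_force: 0.0
```

Run:
```python
from h import *
delta(.464,-.0217,.072)
from scipy.spatial.transform import Rotation as R
print(R.from_quat(ctrl.get_state()["tcp_rot"]).as_matrix().round(3))
```

```text
t 2.325 pos [ 0.4643 -0.0201  0.2813] shift cm [ 0.03 -0.17 20.93] open 0.996 F [-0.2 -0.3  0.4]
[[-1.    -0.002 -0.   ]
 [-0.002  1.     0.   ]
 [ 0.     0.    -1.   ]]
```

Emit:
send_rows(series=[[[0, -0.17, 5, 0, 0, 0, 1], [0, 0, 5, 0, 0, 0, 1], [0, 0, 5, 0, 0, 0, 1], [0, 0, 3, 0, 0, 0, 1], [0, 0, 2, 0, 0, 0, 1], [0, 0, 0.9, 0, 0, 0, 1], [0, 0, 0, 0, 0, 0, 1], [0, 0, 0, 0, 0, 0, -1], [0, 0, 0, 0, 0, 0, -1], [0, 0, 0, 0, 0, 0, -1]]], force=30)

```text
time: 3.58
eef_pos: [0.4656, -0.0232, 0.0736]
tcp_rot: [-0.0, 1.0, -0.0, 0.001]
contact_force: [-0.7, 0.3, 5.3]
opening: 0.575
finger_force: 31.3
```

Emit:
send_rows(series=[[[0, 0, 0, 0, 0, 0, -1], [0, 0, 0, 0, 0, 0, -1], [0, 0, 0, 0, 0, 0, -1], [0, 0, 0, 0, 0, 0, -1]]])

```text
time: 4.08
eef_pos: [0.4656, -0.0231, 0.0735]
tcp_rot: [-0.0, 1.0, -0.0, 0.001]
contact_force: [-1.9, 1.3, 5.4]
opening: 0.574
finger_force: 31.4
```

Emit:
send_rows(series=[[[0, 0, -1, 0, 0, 0, -1], [0, 0, -3, 0, 0, 0, -1], [0, 0, -5, 0, 0, 0, -1], [0, 0, -5, 0, 0, 0, -1], [-2.78, 4.18, -2, 0, 0, 0, -1], [-2.78, 4.18, 0, 0, 0, 0, -1], [-2.78, 4.18, 0, 0, 0, 0, -1], [-2.78, 4.18, 0, 0, 0, 0, -1], [-2.78, 4.18, 0, 0, 0, 0, -1], [-2.78, 4.18, 0, 0, 0, 0, -1]]])

```text
time: 5.32
eef_pos: [0.6318, 0.229, 0.2318]
tcp_rot: [-0.0, 1.0, -0.0, -0.001]
contact_force: [0.9, -1.0, -1.6]
opening: 0.576
finger_force: 31.5
```

Emit:
send_rows(series=[[[0, 0, 0, 0, 0, 0, -1], [0, 0, 0, 0, 0, 0, -1], [0, 0, 0, 0, 0, 0, -1]]])

```text
time: 5.7
eef_pos: [0.631, 0.2267, 0.2324]
tcp_rot: [0.0, 1.0, -0.0, -0.0]
contact_force: [-0.5, 0.4, -0.7]
opening: 0.575
finger_force: 31.6
```

Run:
```python
from h import *
import cv2
delta(.6327,.2278,.0325)
cv2.imwrite("pics/s1.png",ctrl.read_camera("scene")["img"][60:340,200:600,::-1])
```

```text
t 5.7 pos [0.631  0.2267 0.2324] shift cm [-0.18  0.11 19.99] open 0.575 F [-0.5  0.4 -0.7]
```

View pics/s1.png

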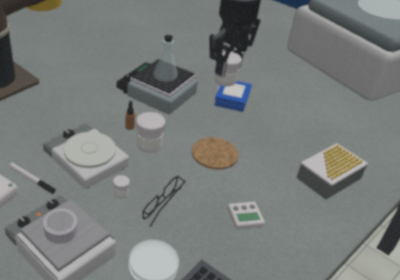

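The gripper holds the jar upright at crop (232,65), which agrees with a position about 0.2 m above the mat at (215,152).

Emit:
send_rows(series=[[[-0.18, 0.11, 5, 0, 0, 0, -1], [0, 0, 5, 0, 0, 0, -1], [0, 0, 5, 0, 0, 0, -1], [0, 0, 3, 0, 0, 0, -1], [0, 0, 1, 0, 0, 0, -1], [0, 0, 0.5, 0, 0, 0, -1], [0, 0, 0.3, 0, 0, 0, -1], [0, 0, 0.2, 0, 0, 0, -1], [0, 0, 0, 0, 0, 0, -1]]])

```text
time: 6.88
eef_pos: [0.6337, 0.229, 0.0331]
tcp_rot: [-0.0, 1.0, 0.0, 0.001]
contact_force: [0.1, -0.1, -0.7]
opening: 0.575
finger_force: 31.6
```

Emit:
send_rows(series=[[[0, 0, 0.15, 0, 0, 0, -1], [0, 0, 0.1, 0, 0, 0, -1], [0, 0, 0, 0, 0, 0, -1], [0, 0, 0, 0, 0, 0, 0.4], [0, 0, 0, 0, 0, 0, 1], [0, 0, 0, 0, 0, 0, 1], [0, 0, 0, 0, 0, 0, 1]]])

```text
time: 7.75
eef_pos: [0.6331, 0.2289, 0.0296]
tcp_rot: [-0.0, 1.0, -0.0, -0.0]
contact_force: [0.5, -0.5, 0.1]
opening: 1.0
finger_force: 0.0
```

Emit:
send_rows(series=[[[0, 0, -2, 0, 0, 0, 1], [0, 0, -5, 0, 0, 0, 1], [0, 0, -6, 0, 0, 0, 1], [0, 0, -6, 0, 0, 0, 1], [0, 0, -6, 0, 0, 0, 1], [0, 0, 0, 0, 0, 0, 1]]])

```text
time: 8.5
eef_pos: [0.6363, 0.2296, 0.2907]
tcp_rot: [-0.0, 1.0, 0.002, 0.008]
contact_force: [-0.3, 0.6, -0.1]
opening: 1.002
finger_force: 0.0
```

Run:
```python
from h import *
delta(.382,.312,.286)
```

```text
t 8.5 pos [0.6363 0.2296 0.2907] shift cm [25.43  8.25  0.08] open 1.002 F [-0.3  0.6 -0.1]
```

Emit:
send_rows(series=[[[5.08, 1.65, 0, 0, 0, 0, 1], [5.08, 1.65, 0, 0, 0, 0, 1], [5.08, 1.65, 0, 0, 0, 0, 1], [5.08, 1.65, 0, 0, 0, 0, 1], [5.08, 1.65, 0, 0, 0, 0, 1], [0, 0, 0, 0, 0, 0, 1], [0, 0, 0, 0, 0, 0, 1], [0, 0, 0, 0, 0, 0, 1]]])

```text
time: 9.5
eef_pos: [0.3801, 0.311, 0.2798]
tcp_rot: [0.0, 1.0, -0.0, 0.0]
contact_force: [0.4, -0.5, -0.0]
opening: 1.003
finger_force: 0.0
```

Run:
```python
from h import *
delta(.382,.312,.136)
```

```text
t 9.5 pos [0.3801 0.311  0.2798] shift cm [-0.19  0.1  14.38] open 1.003 F [ 0.4 -0.5 -0. ]
```

Emit:
send_rows(series=[[[-0.3, 0.1, 4, 0, 0, 0, 1], [0, 0, 4, 0, 0, 0, 1], [0, 0, 4, 0, 0, 0, 1], [0, 0, 2, 0, 0, 0, 1], [0, 0, 0.4, 0, 0, 0, 1], [0, 0, 0, 0, 0, 0, 1], [0, 0, 0, 0, 0, 0, 0], [0, 0, 0, 0, 0, 0, -0.2], [0, 0, 0, 0, 0, 0, -1], [0, 0, 0, 0, 0, 0, -1]]], force=30)

```text
time: 10.75
eef_pos: [0.3826, 0.3127, 0.1365]
tcp_rot: [-0.0, 1.0, 0.001, 0.001]
contact_force: [-0.2, 0.4, 2.1]
opening: 0.312
finger_force: 29.3
```

Emit:
send_rows(series=[[[0, 0, 0, 0, 0, 0, -1], [0, 0, 0, 0, 0, 0, -1], [0, 0, 0, 0, 0, 0, -1]]])

```text
time: 11.12
eef_pos: [0.3827, 0.3128, 0.1365]
tcp_rot: [-0.0, 1.0, 0.0, 0.001]
contact_force: [0.1, 1.9, 4.4]
opening: 0.319
finger_force: 29.3
```

Run:
```python
from h import *
import cv2
delta(.46,-.0201,.2)
i=ctrl.read_camera("scene")["img"]
a=cv2.resize(i[60:180,300:460,::-1],None,fx=5,fy=5,interpolation=cv2.INTER_CUBIC)
cv2.imwrite("pics/s2.png",a)
```

```text
t 11.125 pos [0.3827 0.3128 0.1365] shift cm [ -7.73 -33.28  -6.37] open 0.319 F [0.1 1.9 4.4]
```

View pics/s2.png

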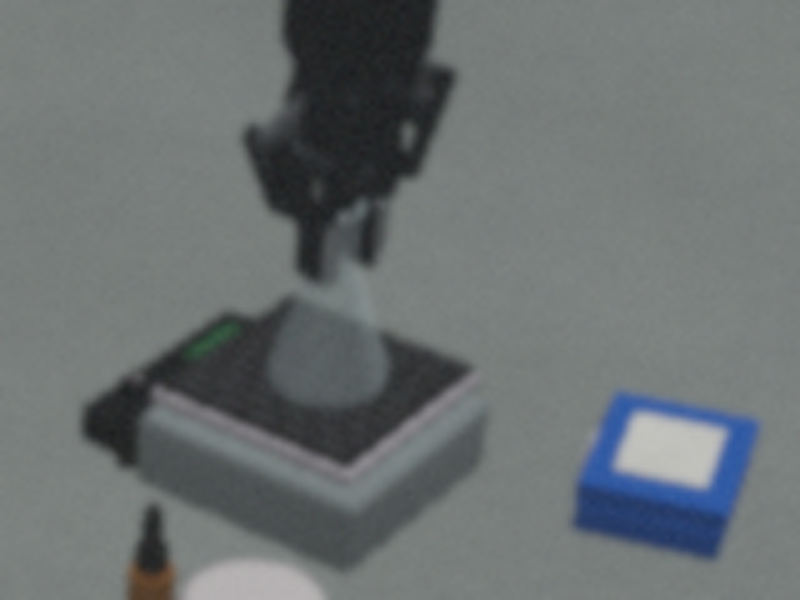

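The fingers hold the flask upright at about (345,240) in the crop. The 27 mm opening suggests the pads are on the 29 mm rim, so I'll regrip a little lower.

Emit:
send_rows(series=[[[0, 0, 0, 0, 0, 0, 0.2], [0, 0, 0, 0, 0, 0, 0.2], [0, 0, 0.5, 0, 0, 0, 0.2], [0, 0, 0, 0, 0, 0, 0.2], [0, 0, 0, 0, 0, 0, -1], [0, 0, 0, 0, 0, 0, -1], [0, 0, 0, 0, 0, 0, -1], [0, 0, 0, 0, 0, 0, -1], [0, 0, 0, 0, 0, 0, -1]]])

```text
time: 12.3
eef_pos: [0.3823, 0.3125, 0.131]
tcp_rot: [-0.0, 1.0, 0.0, 0.0]
contact_force: [-0.0, 1.6, 1.0]
opening: 0.3
finger_force: 28.4
```

Emit:
send_rows(series=[[[0, 0, 0, 0, 0, 0, 0.2], [0, 0, 0, 0, 0, 0, 0.2], [0, 0, 0.3, 0, 0, 0, 0.2], [0, 0, 0, 0, 0, 0, 0.2], [0, 0, 0, 0, 0, 0, -1], [0, 0, 0, 0, 0, 0, -1], [0, 0, 0, 0, 0, 0, -1], [0, 0, 0, 0, 0, 0, -1], [0, 0, 0, 0, 0, 0, -1]]])

```text
time: 13.42
eef_pos: [0.3823, 0.3123, 0.128]
tcp_rot: [-0.0, 1.0, -0.0, -0.0]
contact_force: [-0.3, -1.6, 1.0]
opening: 0.321
finger_force: 28.2
```

Emit:
send_rows(series=[[[0, 0, 0, 0, 0, 0, 0.2], [0, 0, 0, 0, 0, 0, 0.2], [0, 0, -0.55, 0, 0, 0, 0.2], [0, 0, 0, 0, 0, 0, 0.2], [0, 0, 0, 0, 0, 0, -1], [0, 0, 0, 0, 0, 0, -1], [0, 0, 0, 0, 0, 0, -1], [0, 0, 0, 0, 0, 0, -1], [0, 0, 0, 0, 0, 0, -1]]])

```text
time: 14.55
eef_pos: [0.3823, 0.3124, 0.1336]
tcp_rot: [-0.0, 1.0, -0.0, 0.0]
contact_force: [-0.6, -0.9, 3.1]
opening: 0.301
finger_force: 28.6
```

Openings match at 0.131 and 0.1336, so the pads are now on the straight neck. I'll lift it and carry it to the stirrer.

Emit:
send_rows(series=[[[0, 0, 0, 0, 0, 0, -1], [0, 0, -1, 0, 0, 0, -1], [0, 0, -2, 0, 0, 0, -1], [0, 0, -3, 0, 0, 0, -1], [0, 0, -3, 0, 0, 0, -1], [0, 0, 0, 0, 0, 0, -1]]], force=40)

```text
time: 15.3
eef_pos: [0.3836, 0.3131, 0.2258]
tcp_rot: [-0.0, 1.0, 0.001, 0.003]
contact_force: [-0.5, 0.2, -3.3]
opening: 0.3
finger_force: 39.1
```

Run:
```python
from h import *
delta(.4605,-.0201,.117)
```

```text
t 15.3 pos [0.3836 0.3131 0.2258] shift cm [ -7.63 -33.35  10.82] open 0.3 F [-0.5  0.2 -3.3]
```

Emit:
send_rows(series=[[[-1.27, -4, 0, 0, 0, 0, -1], [-1.27, -5.5, 0, 0, 0, 0, -1], [-1.27, -5.5, 0, 0, 0, 0, -1], [-1.27, -5.5, 0, 0, 0, 0, -1], [-1.27, -5.5, 0, 0, 0, 0, -1], [-1.27, -4, 0, 0, 0, 0, -1], [0, -3.3, 0, 0, 0, 0, -1], [0, 0, 0, 0, 0, 0, -1], [0, 0, 0, 0, 0, 0, -1], [0, 0, 0, 0, 0, 0, -1]]])

```text
time: 16.55
eef_pos: [0.4581, -0.0196, 0.2226]
tcp_rot: [-0.001, 1.0, 0.0, -0.001]
contact_force: [-0.1, 0.6, -1.8]
opening: 0.3
finger_force: 40.2
```

Run:
```python
from h import *
delta(.461,-.0205,.1145)
s=ctrl.read_camera("scene");print(ray(s,290,208.25,.05))
```

```text
t 16.55 pos [ 0.4581 -0.0196  0.2226] shift cm [-0.3  -0.09 10.81] open 0.3 F [-0.1  0.6 -1.8]
[ 0.46355223 -0.01860088  0.05      ]
```

Emit:
send_rows(series=[[[-0.3, 0, 3, 0, 0, 0, -1], [0, 0, 3, 0, 0, 0, -1], [0, 0, 2.5, 0, 0, 0, -1], [0, 0, 1, 0, 0, 0, -1], [0, 0, 0.6, 0, 0, 0, -1], [0, 0, 0.4, 0, 0, 0, -1], [0, 0, 0.2, 0, 0, 0, -1], [0, 0, 0.1, 0, 0, 0, -1], [0, 0, 0, 0, 0, 0, -1], [0, 0, 0, 0, 0, 0, -1]]])

```text
time: 17.85
eef_pos: [0.4616, -0.0207, 0.1155]
tcp_rot: [-0.0, 1.0, -0.0, 0.0]
contact_force: [-0.4, -0.5, -1.9]
opening: 0.296
finger_force: 40.2
```

Emit:
send_rows(series=[[[0, 0, 0.1, 0, 0, 0, -1], [0, 0, 0.1, 0, 0, 0, -1], [0, 0, 0, 0, 0, 0, -1], [0, 0, 0, 0, 0, 0, -1]]])

```text
time: 18.35
eef_pos: [0.4617, -0.0207, 0.1137]
tcp_rot: [-0.0, 1.0, -0.0, 0.0]
contact_force: [-0.8, 1.2, 2.2]
opening: 0.297
finger_force: 39.9
```

Emit:
send_rows(series=[[[0, 0, 0, 0, 0, 0, -0.2], [0, 0, 0, 0, 0, 0, 0.3], [0, 0, 0, 0, 0, 0, 1], [0, 0, 0, 0, 0, 0, 1], [0, 0, -2, 0, 0, 0, 1], [0, 0, -5, 0, 0, 0, 1], [0, 0, -5, 0, 0, 0, 1], [0, 0, -5, 0, 0, 0, 1], [0, 0, 0, 0, 0, 0, 1]]])

```text
time: 19.48
eef_pos: [0.4639, -0.0212, 0.2889]
tcp_rot: [-0.0, 1.0, -0.001, 0.005]
contact_force: [0.3, -0.5, -0.6]
opening: 1.0
finger_force: 0.0
```

Run:
```python
from h import *
delta(.3845,-.274,.28)
```

```text
t 19.475 pos [ 0.4639 -0.0212  0.2889] shift cm [  7.95 -25.27   0.88] open 1.0 F [ 0.3 -0.5 -0.6]
```

Emit:
send_rows(series=[[[1.55, -5.05, 0, 0, 0, 0, 1], [1.55, -5.05, 0, 0, 0, 0, 1], [1.55, -5.05, 0, 0, 0, 0, 1], [1.55, -5.05, 0, 0, 0, 0, 1], [1.55, -5.05, 0, 0, 0, 0, 1], [0, 0, 0, 0, 0, 0, 1], [0, 0, 0, 0, 0, 0, 1], [0, 0, 0, 0, 0, 0, 1]]])

```text
time: 20.48
eef_pos: [0.3844, -0.2719, 0.2828]
tcp_rot: [-0.001, 1.0, 0.0, -0.0]
contact_force: [-0.3, -0.1, 0.2]
opening: 1.0
finger_force: 0.0
```

Run:
```python
from h import *
import cv2
delta(.3845,-.274,.093)
i=ctrl.read_camera("scene")["img"]
cv2.imwrite("pics/s3.png",cv2.resize(i[60:300,100:420,::-1],None,fx=2.5,fy=2.5,interpolation=cv2.INTER_CUBIC))
```

```text
t 20.475 pos [ 0.3844 -0.2719  0.2828] shift cm [-0.02 -0.23 18.98] open 1.0 F [-0.3 -0.1  0.2]
```

View pics/s3.png

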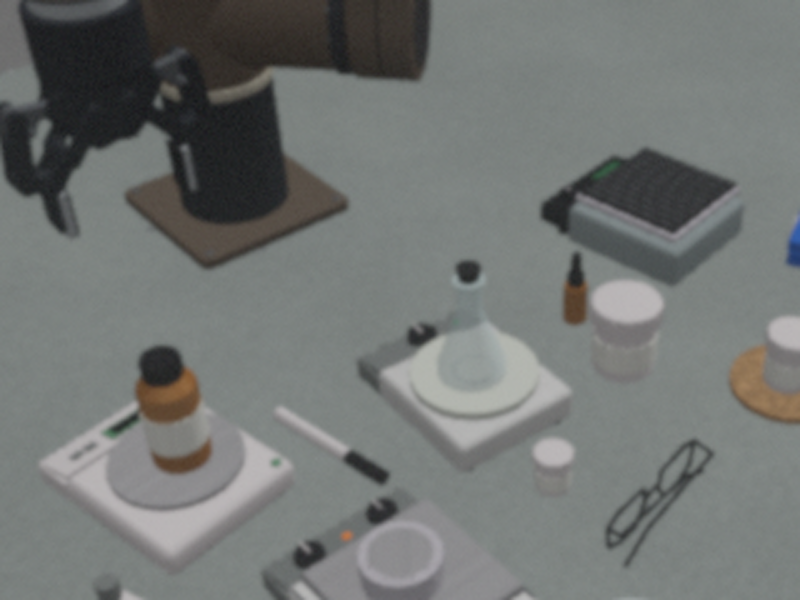

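The flask stands upright in the middle of the stirrer (crop 475,375), the jar stands on the mat (790,365) and the shaker is empty. Next is the bottle.

Emit:
send_rows(series=[[[0, -0.22, 4, 0, 0, 0, 1], [0, 0, 4, 0, 0, 0, 1], [0, 0, 4, 0, 0, 0, 1], [0, 0, 4, 0, 0, 0, 1], [0, 0, 2, 0, 0, 0, 1], [0, 0, 1, 0, 0, 0, 1], [0, 0, 0, 0, 0, 0, 1], [0, 0, 0, 0, 0, 0, 0.4], [0, 0, 0, 0, 0, 0, -1], [0, 0, 0, 0, 0, 0, -1]]])

```text
time: 21.78
eef_pos: [0.3849, -0.2762, 0.0948]
tcp_rot: [-0.0, 1.0, -0.001, 0.001]
contact_force: [0.3, 0.7, 4.7]
opening: 0.576
finger_force: 42.0
```

Emit:
send_rows(series=[[[0, 0, 0, 0, 0, 0, -1], [0, 0, 0, 0, 0, 0, -1], [0, 0, 0, 0, 0, 0, -1], [0, 0, 0, 0, 0, 0, -1]]])

```text
time: 22.28
eef_pos: [0.3849, -0.2762, 0.0948]
tcp_rot: [-0.0, 1.0, -0.001, 0.001]
contact_force: [-0.6, 1.5, 6.6]
opening: 0.575
finger_force: 42.2
```

Emit:
send_rows(series=[[[0, 0, -1, 0, 0, 0, -1], [0, 0, -3, 0, 0, 0, -1], [0, 0, -5, 0, 0, 0, -1], [0, 0, -5, 0, 0, 0, -1], [0, 0, -3, 0, 0, 0, -1], [-1.9, 5.5, 0, 0, 0, 0, -1], [-1.9, 5.5, 0, 0, 0, 0, -1], [-1.9, 5.5, 0, 0, 0, 0, -1], [-1.9, 5.5, 0, 0, 0, 0, -1], [-1.9, 5.5, 0, 0, 0, 0, -1]]])

```text
time: 23.52
eef_pos: [0.4786, 0.0016, 0.2629]
tcp_rot: [-0.0, 1.0, -0.0, -0.0]
contact_force: [1.1, -0.7, -2.7]
opening: 0.569
finger_force: 42.1
```

Emit:
send_rows(series=[[[1.75, 5.2, 0, 0, 0, 0, -1], [1.75, 5.2, 0, 0, 0, 0, -1], [1.75, 5.2, 0, 0, 0, 0, -1], [1.75, 5.2, 0, 0, 0, 0, -1], [1.75, 5.2, 0, 0, 0, 0, -1], [1.75, 5.2, 0, 0, 0, 0, -1], [0, 0, 0, 0, 0, 0, -1], [0, 0, 0, 0, 0, 0, -1], [0, 0, 0, 0, 0, 0, -1]]])

```text
time: 24.65
eef_pos: [0.3742, 0.3106, 0.263]
tcp_rot: [0.001, 1.0, -0.0, -0.0]
contact_force: [0.1, -0.4, -2.3]
opening: 0.575
finger_force: 42.4
```

Run:
```python
from h import *
delta(.376,.311,.1165)
```

```text
t 24.65 pos [0.3742 0.3106 0.263 ] shift cm [-0.19  0.05 14.65] open 0.575 F [ 0.1 -0.4 -2.3]
```

Emit:
send_rows(series=[[[-0.2, 0, 4, 0, 0, 0, -1], [0, 0, 4, 0, 0, 0, -1], [0, 0, 3.5, 0, 0, 0, -1], [0, 0, 1.5, 0, 0, 0, -1], [0, 0, 0.8, 0, 0, 0, -1], [0, 0, 0.5, 0, 0, 0, -1], [0, 0, 0.3, 0, 0, 0, -1], [0, 0, 0.1, 0, 0, 0, -1], [0, 0, 0.1, 0, 0, 0, -1], [0, 0, 0, 0, 0, 0, -1]]])

```text
time: 25.9
eef_pos: [0.376, 0.3117, 0.1155]
tcp_rot: [-0.0, 1.0, 0.0, 0.0]
contact_force: [-0.5, 0.4, -2.0]
opening: 0.574
finger_force: 42.5
```

Emit:
send_rows(series=[[[0, 0, 0.05, 0, 0, 0, -1], [0, 0, 0, 0, 0, 0, -1]]])

```text
time: 26.15
eef_pos: [0.3759, 0.3117, 0.1149]
tcp_rot: [-0.0, 1.0, 0.0, 0.0]
contact_force: [0.6, 1.1, -1.8]
opening: 0.574
finger_force: 42.5
```

Emit:
send_rows(series=[[[0, 0, 0.1, 0, 0, 0, -1], [0, 0, 0, 0, 0, 0, -1], [0, 0, 0.05, 0, 0, 0, -1], [0, 0, 0, 0, 0, 0, -1]]])

```text
time: 26.65
eef_pos: [0.3762, 0.3118, 0.1148]
tcp_rot: [-0.0, 1.0, -0.0, 0.0]
contact_force: [-3.2, -1.5, 7.9]
opening: 0.569
finger_force: 43.4
```

Contact. I'll release, rise, and go for the tin.

Emit:
send_rows(series=[[[0, 0, 0, 0, 0, 0, 0.3], [0, 0, 0, 0, 0, 0, 0.6], [0, 0, 0, 0, 0, 0, 1], [0, 0, 0, 0, 0, 0, 1], [0, 0, -2, 0, 0, 0, 1], [0, 0, -5, 0, 0, 0, 1], [0, 0, -5, 0, 0, 0, 1], [0, 0, -4, 0, 0, 0, 1], [-3.5, -5, 0, 0, 0, 0, 1], [-3.5, -5, 0, 0, 0, 0, 1]]])

```text
time: 27.9
eef_pos: [0.4467, 0.2112, 0.2744]
tcp_rot: [-0.001, 1.0, 0.0, 0.001]
contact_force: [0.6, 1.1, -0.6]
opening: 0.997
finger_force: 0.0
```

Emit:
send_rows(series=[[[-2.5, -5.5, 0, 0, 0, 0, 1], [-2.5, -5.5, 0, 0, 0, 0, 1], [-2.5, -5.5, 0, 0, 0, 0, 1], [-2.5, -5.5, 0, 0, 0, 0, 1], [-2.5, -5.5, 0, 0, 0, 0, 1], [-2.5, -5.5, 0, 0, 0, 0, 1], [-2.5, -5.5, 0, 0, 0, 0, 1], [-0.7, -5, 0, 0, 0, 0, 1], [0, 0, 0, 0, 0, 0, 1], [0, 0, 0, 0, 0, 0, 1]]])

```text
time: 29.15
eef_pos: [0.6278, -0.2229, 0.2728]
tcp_rot: [0.0, 1.0, 0.001, -0.0]
contact_force: [0.4, 0.5, 0.1]
opening: 1.0
finger_force: 0.0
```

Run:
```python
from h import *
import cv2
delta(.628,-.2255,.068)
i=ctrl.read_camera("scene")["img"]
cv2.imwrite("pics/s4.png",cv2.resize(i[60:340,120:460,::-1],None,fx=2.1,fy=2.1,interpolation=cv2.INTER_CUBIC))
```

```text
t 29.15 pos [ 0.6278 -0.2229  0.2728] shift cm [-0.04 -0.28 20.48] open 1.0 F [0.4 0.5 0.1]
```

View pics/s4.png

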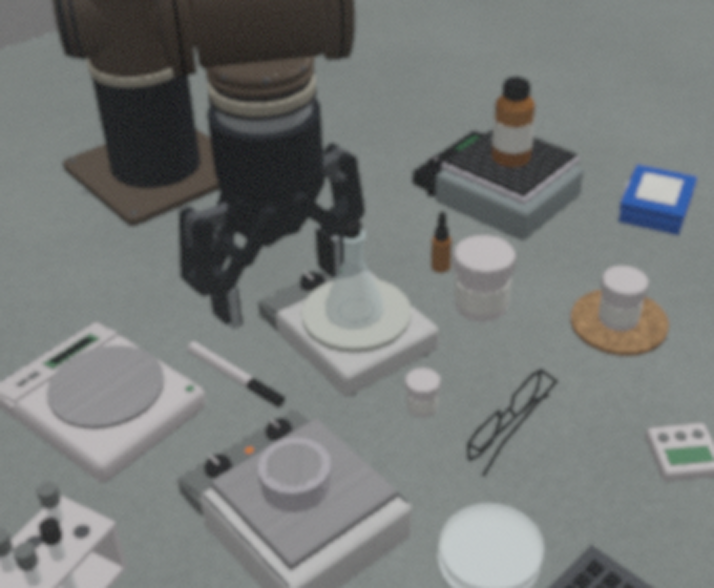

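The bottle stands on the shaker (crop 513,140), the flask is on the stirrer, the jar is on the mat, and the tin is at (295,470) under the gripper.

Emit:
send_rows(series=[[[0, -0.28, 5, 0, 0, 0, 1], [0, 0, 5, 0, 0, 0, 1], [0, 0, 5, 0, 0, 0, 1], [0, 0, 3, 0, 0, 0, 1], [0, 0, 1.5, 0, 0, 0, 1], [0, 0, 0.7, 0, 0, 0, 1], [0, 0, 0, 0, 0, 0, 1], [0, 0, 0, 0, 0, 0, 0.7], [0, 0, 0, 0, 0, 0, -1], [0, 0, 0, 0, 0, 0, -1]]])

```text
time: 30.45
eef_pos: [0.6292, -0.2267, 0.0734]
tcp_rot: [-0.0, 1.0, -0.001, 0.002]
contact_force: [-0.2, -0.5, 5.2]
opening: 0.734
finger_force: 44.2
```

Emit:
send_rows(series=[[[0, 0, 0, 0, 0, 0, -1], [0, 0, 0, 0, 0, 0, -1], [0, 0, 0, 0, 0, 0, -1]]])

```text
time: 30.82
eef_pos: [0.6292, -0.2267, 0.0734]
tcp_rot: [-0.0, 1.0, -0.001, 0.001]
contact_force: [-1.0, 0.3, 6.1]
opening: 0.733
finger_force: 44.2
```

Emit:
send_rows(series=[[[0, 0, 0, 0, 0, 0, 0.9], [0, 0, 0, 0, 0, 0, 0.9], [0, 0, 0.35, 0, 0, 0, 0.9], [0, 0, 0, 0, 0, 0, 0.9], [0, 0, 0, 0, 0, 0, -1], [0, 0, 0, 0, 0, 0, -1], [0, 0, 0, 0, 0, 0, -1], [0, 0, 0, 0, 0, 0, -1]]], force=45)

```text
time: 31.82
eef_pos: [0.6282, -0.2262, 0.068]
tcp_rot: [-0.0, 1.0, -0.0, 0.0]
contact_force: [0.6, 0.0, 1.4]
opening: 0.731
finger_force: 49.4
```

Emit:
send_rows(series=[[[0, 0, -0.5, 0, 0, 0, -1], [0, 0, -1.5, 0, 0, 0, -1], [0, 0, -3, 0, 0, 0, -1], [0, 0, -3, 0, 0, 0, -1], [0, 0, 0, 0, 0, 0, -1], [0, 0, 0, 0, 0, 0, -1]]])

```text
time: 32.58
eef_pos: [0.6275, -0.2258, 0.1471]
tcp_rot: [-0.0, 1.0, 0.0, -0.001]
contact_force: [0.0, 0.4, -0.2]
opening: 0.731
finger_force: 49.3
```

Run:
```python
from h import *
import cv2
delta(.3825,-.2825,.05)
i=ctrl.read_camera("scene")["img"]
cv2.imwrite("pics/s5.png",cv2.resize(i[180:340,160:360,::-1],None,fx=3,fy=3,interpolation=cv2.INTER_CUBIC))
```

```text
t 32.575 pos [ 0.6275 -0.2258  0.1471] shift cm [24.49 -5.67  9.73] open 0.731 F [ 0.   0.4 -0.2]
```

View pics/s5.png

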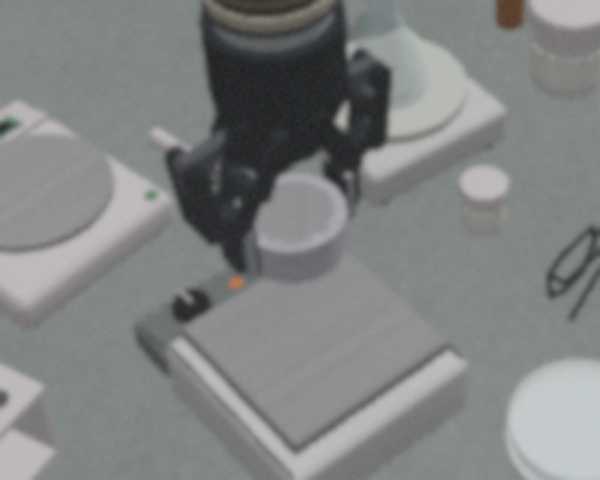

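The tin is held level at (300,225), lifted clear of the hot plate.

Emit:
send_rows(series=[[[4.9, -1.13, 0, 0, 0, 0, -1], [4.9, -1.13, 0, 0, 0, 0, -1], [4.9, -1.13, 0, 0, 0, 0, -1], [4.9, -1.13, 0, 0, 0, 0, -1], [4.9, -1.13, 0, 0, 0, 0, -1], [0, 0, 0, 0, 0, 0, -1], [0, 0, 0, 0, 0, 0, -1], [0, 0, 4, 0, 0, 0, -1], [0, 0, 3, 0, 0, 0, -1], [0, 0, 0, 0, 0, 0, -1]]])

```text
time: 33.88
eef_pos: [0.3823, -0.2805, 0.075]
tcp_rot: [-0.001, 1.0, 0.003, -0.002]
contact_force: [-0.8, -0.2, -0.2]
opening: 0.734
finger_force: 49.5
```

Run:
```python
from h import *
delta(.3825,-.2825,.048)
```

```text
t 33.875 pos [ 0.3823 -0.2805  0.075 ] shift cm [-0.03 -0.21  2.7 ] open 0.734 F [-0.8 -0.2 -0.2]
```

Emit:
send_rows(series=[[[0, -0.2, 1.5, 0, 0, 0, -1], [0, 0, 0.6, 0, 0, 0, -1], [0, 0, 0.3, 0, 0, 0, -1], [0, 0, 0.1, 0, 0, 0, -1], [0, 0, 0, 0, 0, 0, -1], [0, 0, 0.1, 0, 0, 0, -1], [0, 0, 0, 0, 0, 0, -1]]])

```text
time: 34.75
eef_pos: [0.3831, -0.2847, 0.0519]
tcp_rot: [-0.0, 1.0, -0.0, 0.0]
contact_force: [-0.4, 0.5, -0.1]
opening: 0.734
finger_force: 49.5
```

Emit:
send_rows(series=[[[0, 0, 0.15, 0, 0, 0, -1], [0, 0, 0.1, 0, 0, 0, -1], [0, 0, 0.05, 0, 0, 0, -1], [0, 0, 0, 0, 0, 0, -1]]])

```text
time: 35.25
eef_pos: [0.383, -0.2846, 0.0487]
tcp_rot: [-0.0, 1.0, 0.0, -0.0]
contact_force: [0.1, -0.2, -0.5]
opening: 0.732
finger_force: 49.5
```

Emit:
send_rows(series=[[[0, 0, 0.1, 0, 0, 0, -1], [0, 0, 0, 0, 0, 0, -1], [0, 0, 0, 0, 0, 0, -1]]])

```text
time: 35.62
eef_pos: [0.3832, -0.2848, 0.048]
tcp_rot: [-0.0, 1.0, -0.0, 0.0]
contact_force: [-0.6, -0.2, 0.8]
opening: 0.735
finger_force: 49.6
```

Emit:
send_rows(series=[[[0, 0, 0, 0, 0, 0, 0.6], [0, 0, 0, 0, 0, 0, 1], [0, 0, 0, 0, 0, 0, 1], [0, 0, 0, 0, 0, 0, 1], [0, 0, -2, 0, 0, 0, 1], [0, 0, -5, 0, 0, 0, 1], [0, 0, -6, 0, 0, 0, 1], [0, 0, -6, 0, 0, 0, 1], [0, 0, -4, 0, 0, 0, 1], [-1.9, 5.7, 0, 0, 0, 0, 1]]])

```text
time: 36.88
eef_pos: [0.4033, -0.2307, 0.2829]
tcp_rot: [0.003, 1.0, -0.003, 0.004]
contact_force: [1.3, 0.4, 0.4]
opening: 1.002
finger_force: 0.0
```

Emit:
send_rows(series=[[[-1.9, 5.7, 0, 0, 0, 0, 1], [-1.9, 5.7, 0, 0, 0, 0, 1], [-1.9, 5.7, 0, 0, 0, 0, 1], [-1.9, 5.7, 0, 0, 0, 0, 1], [1.75, 5.2, 0, 0, 0, 0, 1], [1.75, 5.2, 0, 0, 0, 0, 1], [1.75, 5.2, 0, 0, 0, 0, 1], [1.75, 5.2, 0, 0, 0, 0, 1], [1.75, 5.2, 0, 0, 0, 0, 1], [1.75, 5.2, 0, 0, 0, 0, 1]]])

```text
time: 38.12
eef_pos: [0.372, 0.3139, 0.2779]
tcp_rot: [-0.0, 1.0, 0.0, 0.0]
contact_force: [0.6, 0.0, -0.0]
opening: 1.001
finger_force: 0.0
```

Emit:
send_rows(series=[[[0, 0, 0, 0, 0, 0, 1], [0, 0, 0, 0, 0, 0, 1]]])

```text
time: 38.38
eef_pos: [0.3728, 0.3122, 0.2776]
tcp_rot: [-0.0, 1.0, -0.0, -0.0]
contact_force: [0.2, 0.0, -0.6]
opening: 0.997
finger_force: 0.0
```

Run:
```python
from h import *
delta(.3762,.3118,.1135)
```

```text
t 38.375 pos [0.3728 0.3122 0.2776] shift cm [-0.34 -0.02 16.41] open 0.997 F [ 0.2  0.  -0.6]
```

Emit:
send_rows(series=[[[-0.3, 0, 4, 0, 0, 0, 1], [0, 0, 4, 0, 0, 0, 1], [0, 0, 4, 0, 0, 0, 1], [0, 0, 3, 0, 0, 0, 1], [0, 0, 1.4, 0, 0, 0, 1], [0, 0, 0, 0, 0, 0, 1], [0, 0, 0, 0, 0, 0, 0.4], [0, 0, 0, 0, 0, 0, -1], [0, 0, 0, 0, 0, 0, -1], [0, 0, 0, 0, 0, 0, -1]]])

```text
time: 39.62
eef_pos: [0.377, 0.3127, 0.1156]
tcp_rot: [-0.0, 1.0, 0.0, 0.001]
contact_force: [-1.6, -2.2, 5.7]
opening: 0.575
finger_force: 46.7
```

Emit:
send_rows(series=[[[0, 0, 0, 0, 0, 0, -1], [0, 0, 0, 0, 0, 0, -1], [0, 0, 0, 0, 0, 0, -1]]])

```text
time: 40.0
eef_pos: [0.377, 0.3127, 0.1156]
tcp_rot: [-0.0, 1.0, 0.0, 0.001]
contact_force: [-0.4, -2.2, 6.6]
opening: 0.571
finger_force: 46.7
```

Emit:
send_rows(series=[[[0, 0, -1, 0, 0, 0, -1], [0, 0, -3, 0, 0, 0, -1], [0, 0, -5, 0, 0, 0, -1], [0, 0, -5, 0, 0, 0, -1], [0, 0, -1, 0, 0, 0, -1], [-2.55, -5.35, 0, 0, 0, 0, -1], [-2.55, -5.35, 0, 0, 0, 0, -1], [-2.55, -5.35, 0, 0, 0, 0, -1], [-2.55, -5.35, 0, 0, 0, 0, -1], [-2.55, -5.35, 0, 0, 0, 0, -1]]])

```text
time: 41.25
eef_pos: [0.503, 0.0433, 0.2616]
tcp_rot: [-0.0, 1.0, 0.0, -0.002]
contact_force: [0.7, 1.3, -2.2]
opening: 0.574
finger_force: 47.3
```

Emit:
send_rows(series=[[[-2.55, -5.35, 0, 0, 0, 0, -1], [-2.55, -5.35, 0, 0, 0, 0, -1], [-2.55, -5.35, 0, 0, 0, 0, -1], [-2.55, -5.35, 0, 0, 0, 0, -1], [-2.55, -5.35, 0, 0, 0, 0, -1], [0, 0, 0, 0, 0, 0, -1], [0, 0, 0, 0, 0, 0, -1], [0, 0, 5, 0, 0, 0, -1], [0, 0, 4, 0, 0, 0, -1], [0, 0, 0, 0, 0, 0, -1]]])

```text
time: 42.5
eef_pos: [0.6279, -0.2193, 0.1686]
tcp_rot: [-0.001, 1.0, 0.003, -0.005]
contact_force: [0.3, -0.4, -2.0]
opening: 0.574
finger_force: 47.5
```

Run:
```python
from h import *
delta(.632,-.222,.1156)
```

```text
t 42.5 pos [ 0.6279 -0.2193  0.1686] shift cm [-0.46 -0.29  5.3 ] open 0.574 F [ 0.3 -0.4 -2. ]
```

Emit:
send_rows(series=[[[-0.3, -0.2, 2, 0, 0, 0, -1], [0, 0, 1.5, 0, 0, 0, -1], [0, 0, 0.8, 0, 0, 0, -1], [0, 0, 0.4, 0, 0, 0, -1], [0, 0, 0.2, 0, 0, 0, -1], [0, 0, 0, 0, 0, 0, -1], [0, 0, 0, 0, 0, 0, -1]]])

```text
time: 43.38
eef_pos: [0.6343, -0.2248, 0.1254]
tcp_rot: [-0.0, 1.0, -0.0, 0.0]
contact_force: [-0.6, -0.3, -1.7]
opening: 0.576
finger_force: 47.5
```

Emit:
send_rows(series=[[[0.2, 0.2, 0.4, 0, 0, 0, -1], [0, 0, 0.2, 0, 0, 0, -1], [0, 0, 0.15, 0, 0, 0, -1], [0, 0, 0.1, 0, 0, 0, -1], [0, 0, 0, 0, 0, 0, -1], [0, 0, 0, 0, 0, 0, -1]]])

```text
time: 44.12
eef_pos: [0.6321, -0.2227, 0.1164]
tcp_rot: [-0.0, 1.0, -0.0, 0.0]
contact_force: [-0.1, -0.3, -1.5]
opening: 0.569
finger_force: 47.5
```

Emit:
send_rows(series=[[[0, 0, 0.1, 0, 0, 0, -1], [0, 0, 0, 0, 0, 0, -1], [0, 0, 0, 0, 0, 0, -1]]])

```text
time: 44.5
eef_pos: [0.6322, -0.2227, 0.1158]
tcp_rot: [-0.0, 1.0, -0.0, 0.0]
contact_force: [0.3, 0.2, 0.4]
opening: 0.571
finger_force: 47.6
```

Emit:
send_rows(series=[[[0, 0, 0.03, 0, 0, 0, 0.25], [0, 0, 0, 0, 0, 0, 0.6], [0, 0, 0, 0, 0, 0, 1], [0, 0, 0, 0, 0, 0, 1], [0, 0, -2, 0, 0, 0, 1], [0, 0, -5, 0, 0, 0, 1], [0, 0, -5, 0, 0, 0, 1], [0, 0, -3, 0, 0, 0, 1], [0, 5.65, 0, 0, 0, 0, 1], [0, 5.65, 0, 0, 0, 0, 1]]])

```text
time: 45.75
eef_pos: [0.6324, -0.1091, 0.2679]
tcp_rot: [0.001, 1.0, -0.0, 0.002]
contact_force: [0.3, 0.3, -0.3]
opening: 0.998
finger_force: 0.0
```

Emit:
send_rows(series=[[[0, 5.65, 0, 0, 0, 0, 1], [0, 5.65, 0, 0, 0, 0, 1], [0, 5.65, 0, 0, 0, 0, 1], [0, 5.65, 0, 0, 0, 0, 1], [0, 5.65, 0, 0, 0, 0, 1], [0, 5.65, 0, 0, 0, 0, 1], [0, 0, 0, 0, 0, 0, 1], [0, 0, 0, 0, 0, 0, 1], [0, 0, 0, 0, 0, 0, 1]]])

```text
time: 46.88
eef_pos: [0.6323, 0.228, 0.2657]
tcp_rot: [0.001, 1.0, -0.0, 0.0]
contact_force: [-1.0, 0.6, 0.1]
opening: 1.002
finger_force: 0.0
```

Run:
```python
from h import *
delta(.6335,.229,.0305)
```

```text
t 46.875 pos [0.6323 0.228  0.2657] shift cm [-0.11  0.1  23.52] open 1.002 F [-1.   0.6  0.1]
```

Emit:
send_rows(series=[[[-0.1, 0.1, 5, 0, 0, 0, 1], [0, 0, 6, 0, 0, 0, 1], [0, 0, 5, 0, 0, 0, 1], [0, 0, 4, 0, 0, 0, 1], [0, 0, 2.5, 0, 0, 0, 1], [0, 0, 1, 0, 0, 0, 1], [0, 0, 0, 0, 0, 0, 1], [0, 0, 0, 0, 0, 0, 0.4], [0, 0, 0, 0, 0, 0, -1], [0, 0, 0, 0, 0, 0, -1]]], force=35)

```text
time: 48.12
eef_pos: [0.6342, 0.2306, 0.032]
tcp_rot: [-0.0, 1.0, 0.0, 0.002]
contact_force: [0.5, -0.7, 4.9]
opening: 0.572
finger_force: 36.5
```

Emit:
send_rows(series=[[[0, 0, 0, 0, 0, 0, -1], [0, 0, 0, 0, 0, 0, -1], [0, 0, 0, 0, 0, 0, -1], [0, 0, 0, 0, 0, 0, -1]]])

```text
time: 48.62
eef_pos: [0.6342, 0.2306, 0.032]
tcp_rot: [-0.0, 1.0, 0.0, 0.001]
contact_force: [-0.7, -1.2, 6.2]
opening: 0.57
finger_force: 36.6
```

Emit:
send_rows(series=[[[0, 0, -1, 0, 0, 0, -1], [0, 0, -3, 0, 0, 0, -1], [0, 0, -5, 0, 0, 0, -1], [0, 0, -5, 0, 0, 0, -1], [0, 0, -2, 0, 0, 0, -1], [5.16, 1.6, 0, 0, 0, 0, -1], [5.16, 1.6, 0, 0, 0, 0, -1], [5.16, 1.6, 0, 0, 0, 0, -1], [5.16, 1.6, 0, 0, 0, 0, -1], [5.16, 1.6, 0, 0, 0, 0, -1]]])

```text
time: 49.88
eef_pos: [0.3722, 0.3102, 0.1881]
tcp_rot: [0.0, 1.0, -0.001, -0.002]
contact_force: [0.1, 0.6, -1.1]
opening: 0.572
finger_force: 36.5
```

Emit:
send_rows(series=[[[0, 0, 0, 0, 0, 0, -1], [0, 0, 0, 0, 0, 0, -1], [0, 0, 4, 0, 0, 0, -1], [0, 0, 3, 0, 0, 0, -1], [0, 0, 0, 0, 0, 0, -1], [0, 0, 0, 0, 0, 0, -1]]])

```text
time: 50.62
eef_pos: [0.3763, 0.3104, 0.1209]
tcp_rot: [0.0, 1.0, 0.0, 0.001]
contact_force: [0.9, 0.2, -2.2]
opening: 0.577
finger_force: 36.6
```

Run:
```python
from h import *
delta(.376,.311,.094)
```

```text
t 50.625 pos [0.3763 0.3104 0.1209] shift cm [0.03 0.06 2.69] open 0.577 F [ 0.9  0.2 -2.2]
```

Emit:
send_rows(series=[[[0, 0, 1.5, 0, 0, 0, -1], [0, 0, 0.5, 0, 0, 0, -1], [0, 0, 0.3, 0, 0, 0, -1], [0, 0, 0.1, 0, 0, 0, -1], [0, 0, 0.1, 0, 0, 0, -1], [0, 0, 0, 0, 0, 0, -1], [0, 0, 0, 0, 0, 0, -1]]])

```text
time: 51.5
eef_pos: [0.375, 0.3104, 0.0952]
tcp_rot: [-0.0, 1.0, 0.0, 0.0]
contact_force: [-0.0, -0.0, -0.6]
opening: 0.576
finger_force: 36.6
```

Emit:
send_rows(series=[[[0, 0, 0.1, 0, 0, 0, -1], [0, 0, 0, 0, 0, 0, -1], [0, 0, 0.05, 0, 0, 0, -1], [0, 0, 0, 0, 0, 0, -1]]])

```text
time: 52.0
eef_pos: [0.375, 0.3104, 0.094]
tcp_rot: [-0.0, 1.0, -0.0, -0.0]
contact_force: [-2.6, -0.7, 2.4]
opening: 0.572
finger_force: 36.8
```

Emit:
send_rows(series=[[[0, 0, 0, 0, 0, 0, 0.25], [0, 0, 0, 0, 0, 0, 0.6], [0, 0, 0, 0, 0, 0, 1], [0, 0, 0, 0, 0, 0, 1], [0, 0, -2, 0, 0, 0, 1], [0, 0, -5, 0, 0, 0, 1], [0, 0, -6, 0, 0, 0, 1], [0, 0, -5, 0, 0, 0, 1], [0, 5, 0, 0, 0, 0, 1], [0, 5, 0, 0, 0, 0, 1]]])

```text
time: 53.25
eef_pos: [0.3755, 0.4116, 0.2752]
tcp_rot: [0.001, 1.0, 0.001, 0.001]
contact_force: [0.2, 0.5, -0.3]
opening: 1.003
finger_force: 0.0
```

Emit:
send_rows(series=[[[0, 5, 0, 0, 0, 0, 1], [0, 5, 0, 0, 0, 0, 1], [0, 5, 0, 0, 0, 0, 1], [0, 5, 0, 0, 0, 0, 1], [0, 0, 0, 0, 0, 0, 1], [0, 0, 0, 0, 0, 0, 1]]])

```text
time: 54.0
eef_pos: [0.3747, 0.6101, 0.2728]
tcp_rot: [-0.0, 1.0, -0.001, -0.0]
contact_force: [-0.3, -0.4, -0.4]
opening: 1.0
finger_force: 0.0
```

Run:
```python
from plant import ctrl
import cv2,numpy as np
s=ctrl.read_camera("scene")["img"][60:340,120:460,::-1];t=ctrl.read_camera("top")["img"][:,:,::-1]
r=lambda i,w,h:cv2.resize(i,(w,h),interpolation=cv2.INTER_CUBIC)
cv2.imwrite("pics/f1.png",r(s,714,588))
k=lambda u,v:r(t[v:v+75,u:u+100],400,300)
cv2.imwrite("pics/f2.png",np.vstack([np.hstack([k(140,205),k(290,175)]),np.hstack([k(400,205),k(370,95)])]))
```

```text
(no output)
```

View pics/f1.png

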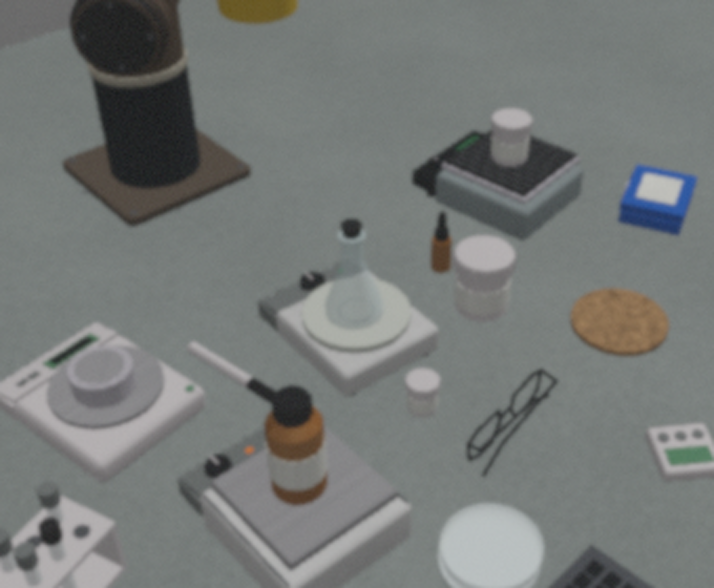

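View pics/f2.png

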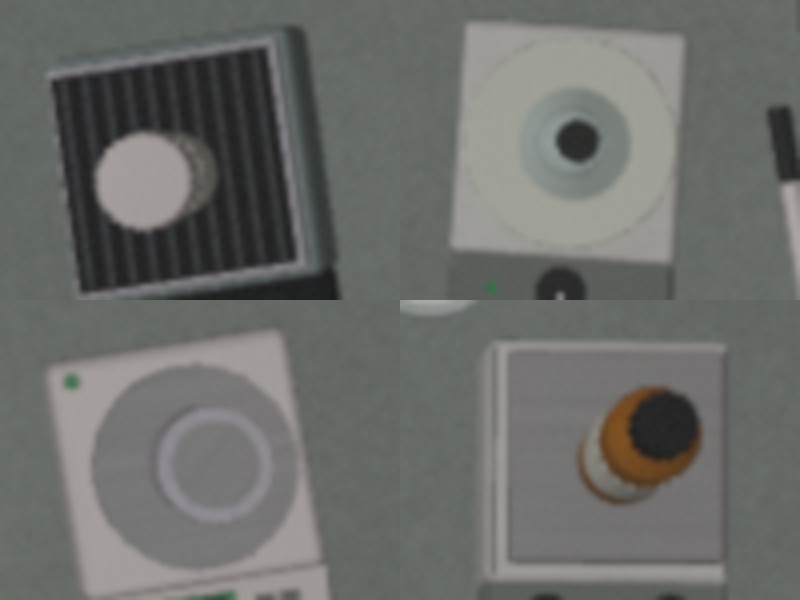

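All four stand upright on the right plates. A quick numeric check of centring follows.

Run:
```python
from h import *
t=ctrl.read_camera("top")
for n,u,v,z,c in [("jar",175.75,250.25,.128,(.3734,.311)),("flask",333.5,210.75,.05,(.4595,-.0201)),("tin",453.75,246,.078,(.3809,-.2824)),("bottle",435.75,126.5,.178,(.6315,-.2219))]: print(n,((ray(t,u,v,z)[:2]-c)*1000).round(1))
```

```text
jar [-1.3 -1.4]
flask [-0.4 -1.4]
tin [ 3.1 -2.8]
bottle [-4.  -0.1]
```

Every vessel is within about 4 mm of its plate centre, so I'm handing in.

```bash
python3 -c "
from plant import ctrl
print(ctrl.sign_off())"
```

```text
the job is handed in; nothing more can be done
None
```

The job is handed in: the flask is on the stirrer, the tin on the balance, the bottle on the hot plate and the jar on the shaker, each upright and about 4 mm or less off its plate's centre, after about 54 s of robot time.

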